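# Set the flip tags of the instrument bins

### The arm

A 6-joint arm with a two-finger parallel gripper is mounted at the origin on the work surface. World frame = base frame: x ahead of the robot, y to its left, z up, the work surface at z = 0. Lengths are in m, angles in rad, forces in N, time in s.
With the tool pointing down it reaches from about 0.4 to 0.825 m from the base axis. Payload 7 kg.
Tool frame: the origin (TCP) lies between the finger pads; the fingertips stand 22 mm ahead of it and the grasp point (between the pads) lies 3 mm ahead of it (arm.tip_reach is the distance from the TCP to the fingertips, in m); z points along the fingers, y is the line along which they close (so a half turn about z gives the same grasp; the last joint's range is limited). The gripper opens to 88 mm and grips with 3 to 60 N. Pads are 19 mm wide; open, the fingers measure 130 mm over their backs; the gripper's body (78 mm by 193 mm) begins 47 mm behind the grasp point.
Start: joints at [1.606, 0.359, 0.012, 0, -1.224, -0.288], TCP at [0.169, 0.654, 0.249] pointing down, gripper open.
Joint ranges: [-3.07, 3.07], [-1.43, 2.12], [-1.02, 1.25], [-3.03, 1.67], [-3.05, -0], [-3.03, 3.03]. Speed limits (rad/s): [2.39, 2.39, 3.01, 3.14, 3.14, 3.14].

### API

Orientations are given as [roll, pitch, yaw] about the fixed x, y, z axes, in that order (R = Rz(yaw) Ry(pitch) Rx(roll)).
In Python, from station import arm, viewer gives the robot as it stands. The module is installed in compiled form; this text tells all that it offers.
- The arm moves only by the tool apply_moves, never from a script. Its argument "commands" is a list that holds one entry, the list of rows, each a list of 5 numbers: the closure, from -1 (fully open) to 1 (shut), then the shift along the world's x, y, z as a fraction of full scale, then the turn about the world's z as a fraction of full scale. In form: [[[fingers, tx, ty, tz, yaw], ...]]. A call has 1 to 12 rows; each row shifts and turns the commanded pose from where the row before left it; what a row does not reach is not made up. Full scale, the value 1, is 20 cm for a shift and pi rad for a turn. A row lasts 1/10 s, in which the tool goes at most 50 mm and 8.59 degrees, less where a joint would pass 70% of its speed; a pose out of reach is approached as far as the arm can. A call with a number of a shift or a turn outside -1 to 1 is refused whole. A call with a gripper value outside its range is refused whole. The fingers move at their own pace and stop on an object; "force" is the grip in N (left out, the last holds). Time passes only in rows, so rows that do not move let the fingers close. It gives the time, the measured TCP pose, the force, the opening and the grip force at its end, in the units of the state.
- arm.get_state(): the state, without advancing time (a new reading comes with each control period).
- viewer.grab_frame(name): name is "side" or "top" or "wrist"; returns a dict with "image" (480x640x3 uint8, blue, green, red), "mtx" (3x3 intrinsics, pixels), "rvec" (rotation vector, rad) and "tvec" (3), from world to camera coordinates, as OpenCV has them. Camera axes: x right, y down, z forward; pixel columns grow to the right and rows downward; lengths in m; the calibration is good to about 2 mm. A picture is of the moment at which its call begins. There is no depth.
- arm.job_done(): hands the job in; it is judged then, once.
The state is a dict: "t": time; "q": joint angles; "qd": joint speeds; "joint_efforts": joint torques, N m; "eef_pos": TCP position; "ee_rot": TCP orientation; "force": force on the tool from outside, world axes, zero at the start; "moment": the same for the moment, N m; "width": finger opening in m; "gripper_force": force on a finger pad.
Only numpy, scipy, OpenCV 4.12 (cv2) and the standard library are available. Lean on these libraries where they do the work, as an engineer would, in place of code of your own. Each camera call takes 0.05 s, during which the arm holds its last target. There are 200 camera calls.

### The job

Each of the four steel instrument bins has a hinged flip tag at its front. With the fingertips, push over the tags that are wrong, so that every bin with an instrument in it shows its disc (tag leaning over its bin) and every empty bin shows its bar (tag leaning away from its bin). Push only, grasp nothing, and leave the instruments and the things around the bins where they are.

Things in the scene. Friction and masses are not known exactly. Their poses are not given: they have to be found in the camera images.
- bin_a: Open steel bin A, fixed, 160 x 95 mm (x, y), walls 45 mm high, 3 mm thick. Origin: centre of its underside, 4 mm above the table; x points from its tag towards the bin's back, z up. The four bins stand in a row, 105 mm apart along y, in any order. Full: an instrument lies in it; empty: only a flat white paper liner.
- bin_a_floor (a point): Centre of the inner floor of bin A (3 mm above its underside).
- tag_a (a joint): Tag of bin A: plate 50 mm wide, 4 thick, 6 to 54 mm from a level hinge along the bin's y. 0 upright; + leans to +x over the bin (black DISC looks up = full); - leans to -x away from it (black BAR looks up = empty). Stops at +-0.75 rad. No spring: pushed past upright (under 1 N) it falls to the other stop.
- tag_a_hinge (a point): Middle of the hinge axis of tag A: fixed, 92.5 mm in front (-x) of the bin's centre and 68 mm above the bin's underside (72 mm above the table). Its axes are the bin's. The hinge rod is 10 mm thick and 60 mm long, on a 46 mm wide bracket below it.
- bin_b: Open steel bin B, fixed, 160 x 95 mm (x, y), walls 45 mm high, 3 mm thick. Origin: centre of its underside, 4 mm above the table; x points from its tag towards the bin's back, z up. The four bins stand in a row, 105 mm apart along y, in any order. Full: an instrument lies in it; empty: only a flat white paper liner.
- bin_b_floor (a point): Centre of the inner floor of bin B (3 mm above its underside).
- tag_b (a joint): Tag of bin B: plate 50 mm wide, 4 thick, 6 to 54 mm from a level hinge along the bin's y. 0 upright; + leans to +x over the bin (black DISC looks up = full); - leans to -x away from it (black BAR looks up = empty). Stops at +-0.75 rad. No spring: pushed past upright (under 1 N) it falls to the other stop.
- tag_b_hinge (a point): Middle of the hinge axis of tag B: fixed, 92.5 mm in front (-x) of the bin's centre and 68 mm above the bin's underside (72 mm above the table). Its axes are the bin's. The hinge rod is 10 mm thick and 60 mm long, on a 46 mm wide bracket below it.
- bin_c: Open steel bin C, fixed, 160 x 95 mm (x, y), walls 45 mm high, 3 mm thick. Origin: centre of its underside, 4 mm above the table; x points from its tag towards the bin's back, z up. The four bins stand in a row, 105 mm apart along y, in any order. Full: an instrument lies in it; empty: only a flat white paper liner.
- bin_c_floor (a point): Centre of the inner floor of bin C (3 mm above its underside).
- tag_c (a joint): Tag of bin C: plate 50 mm wide, 4 thick, 6 to 54 mm from a level hinge along the bin's y. 0 upright; + leans to +x over the bin (black DISC looks up = full); - leans to -x away from it (black BAR looks up = empty). Stops at +-0.75 rad. No spring: pushed past upright (under 1 N) it falls to the other stop.
- tag_c_hinge (a point): Middle of the hinge axis of tag C: fixed, 92.5 mm in front (-x) of the bin's centre and 68 mm above the bin's underside (72 mm above the table). Its axes are the bin's. The hinge rod is 10 mm thick and 60 mm long, on a 46 mm wide bracket below it.
- bin_d: Open steel bin D, fixed, 160 x 95 mm (x, y), walls 45 mm high, 3 mm thick. Origin: centre of its underside, 4 mm above the table; x points from its tag towards the bin's back, z up. The four bins stand in a row, 105 mm apart along y, in any order. Full: an instrument lies in it; empty: only a flat white paper liner.
- bin_d_floor (a point): Centre of the inner floor of bin D (3 mm above its underside).
- tag_d (a joint): Tag of bin D: plate 50 mm wide, 4 thick, 6 to 54 mm from a level hinge along the bin's y. 0 upright; + leans to +x over the bin (black DISC looks up = full); - leans to -x away from it (black BAR looks up = empty). Stops at +-0.75 rad. No spring: pushed past upright (under 1 N) it falls to the other stop.
- tag_d_hinge (a point): Middle of the hinge axis of tag D: fixed, 92.5 mm in front (-x) of the bin's centre and 68 mm above the bin's underside (72 mm above the table). Its axes are the bin's. The hinge rod is 10 mm thick and 60 mm long, on a 46 mm wide bracket below it.
- mallet: Instrument: mallet lying in a bin, 115 mm long along its x, black handle, steel head 56 x 28 x 24 mm. Origin near its middle, underneath. Lies below the bin's rim.
- pliers: Instrument: steel pliers lying in a bin, 120 mm long along its x, 15 mm high. Origin near its middle, underneath.
- cup: Bystander: steel cup, 72 mm wide, 70 mm high, standing on the table left of the bins. Origin: centre of its underside.
- lube_bottle: Bystander: white bottle, 48 mm wide, 105 mm high, standing right of the bins. Origin: centre of its underside.
- driver: Bystander: driver with black handle lying on the table on the robot's side of the tags, 167 mm long along its x, 22 mm high. Origin underneath, 75 mm from the handle's end.
Things that resemble listed ones, but are neither listed nor needed, are in the scene too. What is shaped like the bin_c but green is not meant. What is shaped like the bin_b but blue is not meant.

How it is judged:
By the outcome, as a careful person would: the job done as asked, in the order asked, and still so for the second after the job is handed in, with the robot touching nothing.
It also fails if it takes over 64 s, if anything falls off the work surface, if the arm or the gripper's body presses on something with over 40 N, if the wrist force passes 120 N, or if a joint passes its speed limit or range.

## Working session

There is one attempt and no reset: what is moved stays moved. The work goes in short steps, Python scripts to look and compute and a tool call to move; the robot and the scene stay as the last step left them, time stands still between calls to the robot, and variables do not carry over. Pictures are saved under pics/ and viewed, at most 10 in all, crops included, and the job is handed in when it is done.

Besides the shell and the picture viewer there is one more tool, called after "Emit:" as name(argument=value, ...) on one line, values as JSON. apply_moves: Moves the arm, as the interface text tells. Shift numbers are shares of 20 cm and turn numbers shares of pi rad, none past 1 either way. Its arguments: {"type":"object","properties":{"commands":{"type":"array","items":{"type":"array","items":{"type":"array","items":{"type":"number"}}}},"force":{"type":"number"}},"required":["commands"]}

```bash
mkdir -p pics; cat > h.py <<'E'
import cv2,numpy as np,pickle
from station import arm,viewer
def grab(n,tag):
    f=viewer.grab_frame(n); cv2.imwrite(f'pics/{tag}.png',f['image']); pickle.dump(f,open(f'pics/{tag}.pkl','wb')); return f
def load(tag): return pickle.load(open(f'pics/{tag}.pkl','rb'))
def ray(f,uv,z):
    R=cv2.Rodrigues(np.array(f['rvec'],float))[0];t=np.array(f['tvec'],float).ravel()
    c=-R.T@t; d=R.T@np.linalg.inv(f['mtx'])@np.array([uv[0],uv[1],1.]); return c+d*(z-c[2])/d[2]
def proj(f,P): return cv2.projectPoints(np.array(P,float).reshape(-1,3),np.array(f['rvec'],float),np.array(f['tvec'],float),np.array(f['mtx'],float),None)[0].reshape(-1,2)
E
python3 - <<'E'
from h import *
grab('top','t0');grab('side','s0')
s=arm.get_state();print(s['t'],s['eef_pos'],s['ee_rot'],s['width'],arm.tip_reach)
E
```

```text
0.1 [0.16874902 0.65316028 0.24769257] [ 3.14011735e+00 -1.27626934e-04 -2.52911717e-01] 0.08775565641861176 0.022
```

View pics/t0.png

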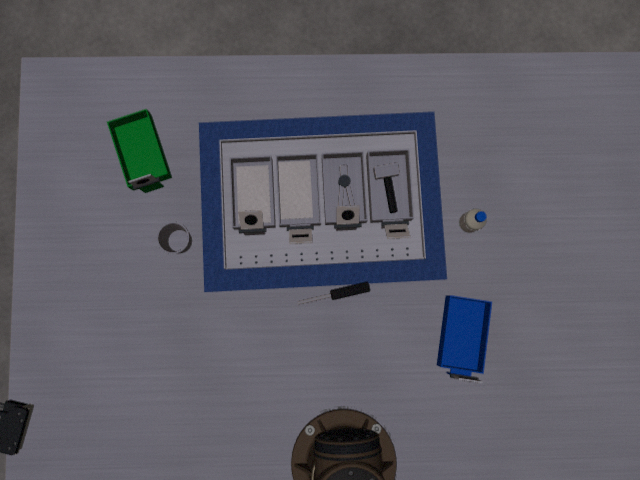

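View pics/s0.png

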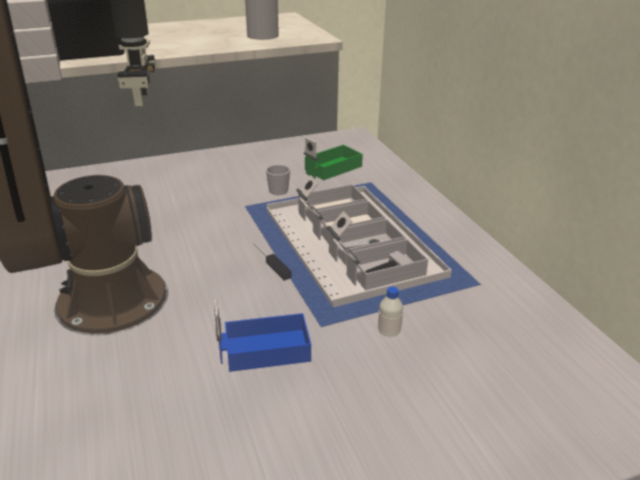

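The top view shows the steel bins left to right. Tags are at (251,219) disc over an empty bin, (300,236) bar with an empty bin, (347,214) disc with the pliers, and (397,230) bar with the mallet. The look-alikes are the green bin at (140,150) and the blue bin at (465,335). The side view agrees. The steel bins are the ones meant, and the 1st and 4th tags look wrong. I'll check this in a close crop.

```bash
python3 - <<'E'
from h import *
f=load('t0');im=f['image'][130:280,215:430]
cv2.imwrite('pics/c0.png',cv2.resize(im,None,fx=3.7,fy=3.7,interpolation=cv2.INTER_CUBIC))
# bins' rim quad, tag discs/bars rough
for n,uv,z in [('L outer rim BL',(233,229),.049),('R rim BR',(413,220),.049),('L TL',(231,159),.049),('R TR',(409,151),.049),
 ('disc1',(251,219),.094),('bar2',(300,236),.094),('disc3',(347,214),.094),('bar4',(397,231),.094),
 ('cup',(178,239),.07),('bottle',(480,217),.105),('driver handle',(368,287),.01),('driver tip',(301,302),.01)]:
    print(n,ray(f,uv,z).round(4))
R=cv2.Rodrigues(np.array(f['rvec']))[0];print(-R.T@np.ravel(f['tvec']),f['mtx'][0])
E
```

```text
L outer rim BL [0.5202 0.2368 0.049 ]
R rim BR [ 0.5345 -0.1672  0.049 ]
L TL [0.6799 0.2411 0.049 ]
R TR [ 0.6933 -0.1635  0.049 ]
disc1 [0.5356 0.1923 0.094 ]
bar2 [0.497  0.0868 0.094 ]
disc3 [ 0.5435 -0.0158  0.094 ]
bar4 [ 0.5047 -0.1235  0.094 ]
cup [0.4971 0.3545 0.07  ]
bottle [ 0.5311 -0.3024  0.105 ]
driver handle [ 0.387  -0.0658  0.01  ]
driver tip [0.3555 0.0877 0.01  ]
[0.34972099 0.07096446 1.37095546] [594.88588197   0.         318.34044445]
```

View pics/c0.png

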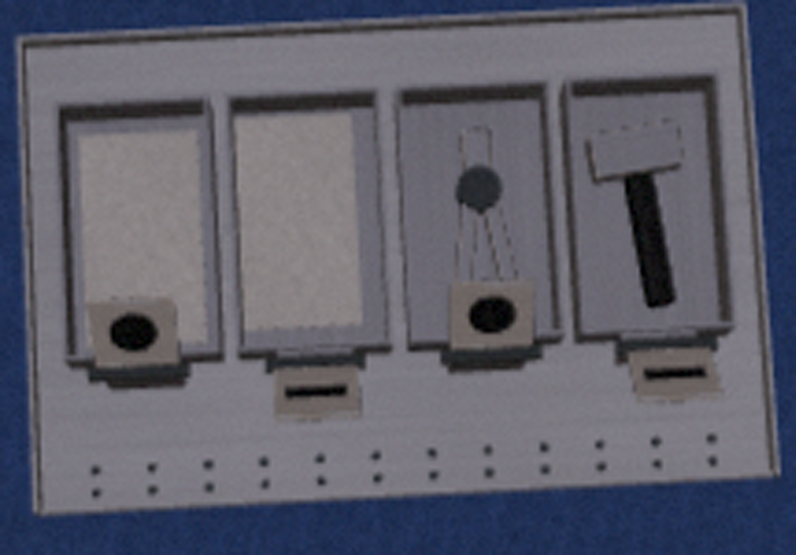

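Confirmed: 1st bin is empty and shows a disc, so I push it towards −x. The 4th holds the mallet and shows a bar, so I push it towards +x. Measured sizes fit: bin length is 160 mm, and the row is 404 mm against 410 expected. Hinges are at about (.512,.191) and (.522,−.121), yaw about 0.03. First I travel high with the fingers shut.

Emit:
apply_moves(commands=[[[1, 0.14, -0.155, 0, 0.045], [1, 0.14, -0.155, 0, 0.045], [1, 0.14, -0.155, 0, 0], [1, 0.14, -0.155, 0, 0], [1, 0.14, -0.155, 0, 0], [1, 0.14, -0.155, 0, 0], [1, 0.14, -0.155, 0, 0], [1, 0.14, -0.155, 0, 0], [1, 0.14, -0.155, 0, 0], [1, 0.14, -0.155, 0, 0], [1, 0.14, -0.155, 0, 0], [1, 0.14, -0.155, 0, 0]]])

```text
t: 1.3
eef_pos: [0.5056, 0.28, 0.2484]
ee_rot: [3.141, 0.0, 0.03]
force: [0.6, 0.5, 0.3]
width: 0.0015
gripper_force: 0.0
```

Emit:
apply_moves(commands=[[[1, 0.14, -0.147, 0, 0], [1, 0.14, -0.147, 0, 0], [1, 0.135, -0.147, 0, 0], [1, 0, 0, -0.2, 0], [1, 0, 0, -0.2, 0], [1, 0, 0, 0, 0]]])

```text
t: 1.9
eef_pos: [0.5846, 0.1911, 0.1627]
ee_rot: [3.137, 0.01, 0.028]
force: [-0.7, 0.0, -0.2]
width: 0.0006
gripper_force: 0.0
```

```bash
python3 - <<'E'
from h import *
grab('wrist','w1');f=grab('side','s1')
cv2.imwrite('pics/s1c.png',cv2.resize(f['image'][60:310,200:500],None,fx=2.4,fy=2.4,interpolation=cv2.INTER_CUBIC))
print(proj(f,[[.512,.191,.072],[.522,-.121,.072],[.49,-.121,.1115]]).round(1))
E
```

```text
[[300.5 195.7]
 [349.6 256.5]
 [336.9 244.4]]
```

View pics/s1c.png

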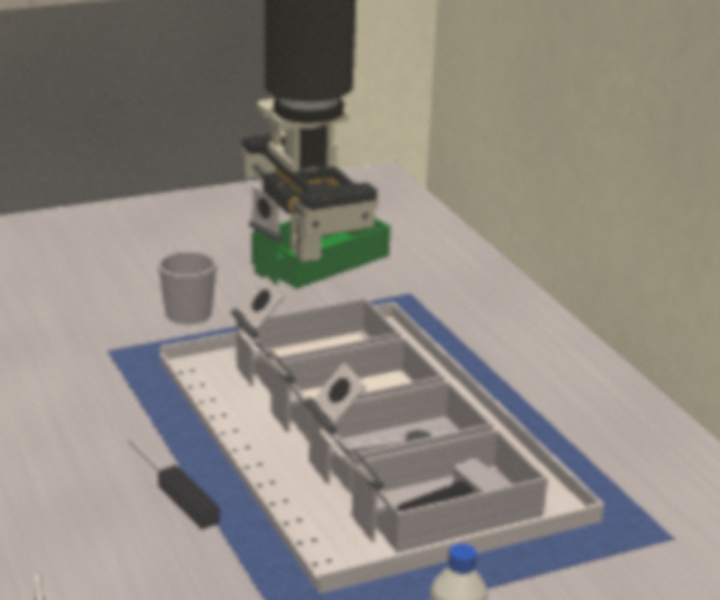

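View pics/w1.png

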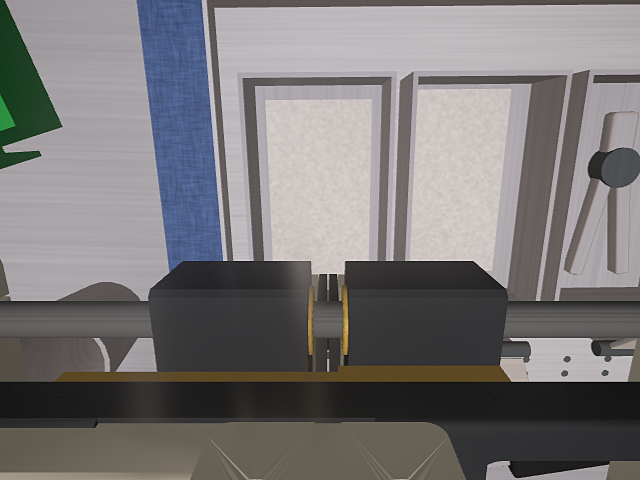

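The side view shows the hinge rod of tag 1 at crop (245,322), against (241,326) predicted, so the position holds. The wrist view shows both left bins with only liners. I lower behind the tag and push.

Emit:
apply_moves(commands=[[[1, 0, 0, -0.14, 0], [1, 0, 0, -0.125, 0], [1, 0, 0, 0, 0], [1, -0.095, 0, 0, 0], [1, -0.095, 0, 0, 0], [1, -0.095, 0, 0, 0], [1, -0.095, 0, 0, 0], [1, 0, 0, 0, 0], [1, 0, 0, 0, 0]]])

```text
t: 2.9
eef_pos: [0.5131, 0.1947, 0.1184]
ee_rot: [-3.139, -0.004, 0.032]
force: [-0.4, -0.5, -0.0]
width: 0.0009
gripper_force: 0.0
```

```bash
python3 - <<'E'
from h import *
f=grab('side','s2')
cv2.imwrite('pics/s2c.png',cv2.resize(f['image'][60:310,200:500],None,fx=2.4,fy=2.4,interpolation=cv2.INTER_CUBIC))
E
```

```text
(no output)
```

View pics/s2c.png

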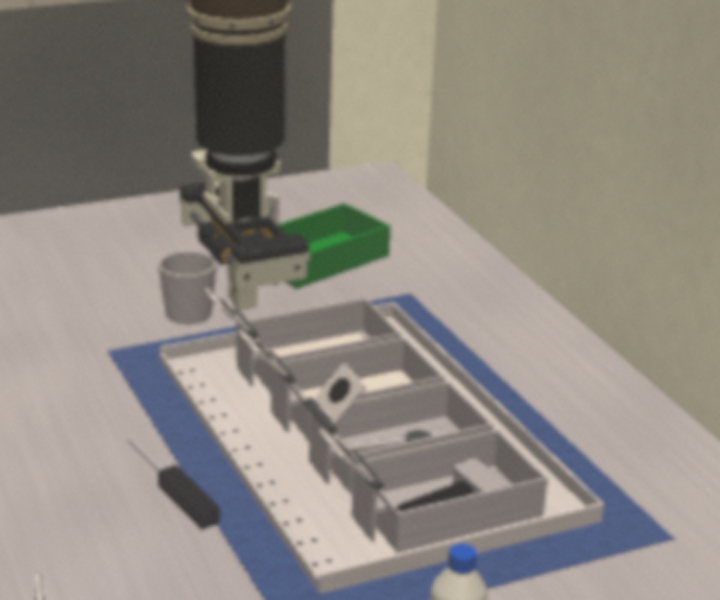

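Tag 1 now leans away from its bin: its edge shows at crop (220,300) and the disc is gone. I lift and travel to the front of tag 4.

Emit:
apply_moves(commands=[[[1, 0, 0, 0.25, 0], [1, 0, 0, 0.25, 0], [1, -0.048, -0.225, 0, 0], [1, -0.048, -0.225, 0, 0], [1, -0.048, -0.225, 0, 0], [1, -0.048, -0.225, 0, 0], [1, -0.048, -0.225, 0, 0], [1, -0.048, -0.225, 0, 0], [1, -0.048, -0.225, 0, 0], [1, 0, 0, 0, 0], [1, 0, 0, 0, 0]]])

```text
t: 4.05
eef_pos: [0.4451, -0.123, 0.2164]
ee_rot: [3.141, -0.001, 0.027]
force: [0.7, -0.3, 0.1]
width: 0.0004
gripper_force: 0.0
```

Emit:
apply_moves(commands=[[[1, 0, 0, -0.25, 0], [1, 0, 0, -0.25, 0], [1, 0, 0, 0, 0], [1, 0.095, 0, 0, 0], [1, 0.095, 0, 0, 0], [1, 0.095, 0, 0, 0], [1, 0.095, 0, 0, 0], [1, 0, 0, 0, 0], [1, 0, 0, 0, 0]]])

```text
t: 4.95
eef_pos: [0.5219, -0.121, 0.1173]
ee_rot: [3.141, -0.001, 0.031]
force: [0.0, -0.7, -0.2]
width: 0.0002
gripper_force: 0.0
```

Emit:
apply_moves(commands=[[[1, -0.05, 0, 0.2, 0], [1, 0, 0, 0.25, 0], [1, 0, 0, 0.25, 0], [1, -0.2, -0.2, 0, 0], [1, -0.1, -0.25, 0, 0], [1, 0, -0.25, 0, 0], [1, 0, -0.25, 0, 0], [1, 0, -0.25, 0, 0], [1, 0, -0.25, 0, 0], [1, 0, 0, 0, 0], [1, 0, 0, 0, 0]]])

```text
t: 6.05
eef_pos: [0.4558, -0.4041, 0.256]
ee_rot: [-3.141, 0.001, 0.028]
force: [-0.1, -0.5, 0.3]
width: 0.0004
gripper_force: 0.0
```

```bash
python3 - <<'E'
from h import *
f=grab('top','t3');a=f['image'][130:310,150:500];cv2.imwrite('pics/t3c.png',cv2.resize(a,None,fx=2.2,fy=2.2,interpolation=cv2.INTER_CUBIC))
E
```

```text
(no output)
```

View pics/t3c.png

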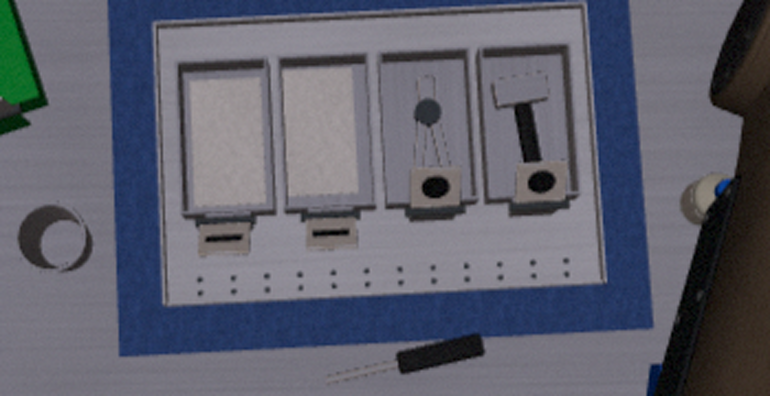

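The crop shows bars on both empty bins at (223,238) and (330,233), and discs on the pliers bin at (435,187) and the mallet bin at (541,181). Cup, bottle and driver look unmoved, and the arm is clear.

```bash
python3 -c "
from station import arm
print(arm.job_done())"
```

```text
the job is handed in; nothing more can be done
None
```

I flipped the two wrong tags, the leftmost bin's to its bar and the mallet bin's to its disc; the last picture showed all four tags correct with nothing else visibly moved, and the job is handed in.

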